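Refit the hob knob and hold it pressed in

ROBOT

A 6-joint arm with a two-finger parallel gripper is mounted at the origin on a cart in front of the work surface, level with it; the furniture and walls round the work are solid. World frame = base frame: x ahead of the robot, y to its left, z up, the work surface at z = 0. Lengths are in m, angles in rad, forces in N, time in s.
With the tool pointing down it reaches from about 0.35 to 0.85 m from the base axis. Payload 8.1 kg.
Tool frame: the origin (TCP) lies where the fingers leave the gripper's body, on its centre line; the fingertips stand 84 mm ahead of it and the grasp point (between the pads) lies 65 mm ahead of it; z points along the fingers, y is the line along which they close (so a half turn about z gives the same grasp; the last joint's range is limited). The gripper opens to 93 mm and grips with 3 to 60 N. Pads are 15 mm wide; open, the fingers measure 128 mm over their backs; the gripper's body (75 mm by 188 mm) begins 65 mm behind the grasp point.
Start: joints at [0.605, 0.13, 1.488, -0, 1.523, -0.085], TCP at [0.463, 0.382, 0.303] pointing down, gripper open.
Joint ranges: [-2.96, 2.96], [-0.89, 2.26], [0.02, 2.5], [-1.34, 4.48], [0, 2.73], [-2.66, 2.66]. Speed limits (rad/s): [2.39, 2.39, 2.79, 3.14, 3.14, 3.14].

INTERFACE

Orientations are given as a unit quaternion [w, x, y, z].
In Python, from cell import ctrl, optics gives the robot as it stands. The module is installed in compiled form; this text tells all that it offers.
- The arm moves only by the tool arm_command, never from a script. Its argument "series" is one flat list of numbers, 4 for each row, row after row: the shift along the tool's x, y, z in mm, then the turn about the tool's z in rad. A call has 1 to 10 rows; each row is the pose to reach, as a shift and turn from the pose commanded when the call began, along the tool's axes at that moment; what a row does not reach only later rows make up. A row lasts 1/12 s, in which the tool goes at most 41.7 mm and 7.16 degrees, less where a joint would pass 70% of its speed; a pose out of reach is approached as far as the arm can. A call with a gripper value outside its range is refused whole. "claw" is the opening, from 0 (shut) to 1 (fully open), set as the call begins (left out, the last holds). The fingers move at their own pace and stop on an object; the grip force is fixed at half the most. Time passes only in rows, so rows that repeat a pose let the fingers close. It gives the time, the measured TCP pose, the force, the opening and the grip force at its end, in the units of the state.
- ctrl.state(): the state, without advancing time (a new reading comes with each control period).
- optics.read_camera(name): name is "scene" or "top" or "wrist"; returns the picture (384x512x3 uint8, red, green, blue); there is no depth.
- optics.camera_info(name): a dict with "camera_matrix" (3x3 intrinsics, pixels), "k1" (the pictures are not rectified: a ray, as slopes to the right and down, at radius r is drawn at 1 + k1 r^2 times it, then the intrinsics apply), "xyz" and "rotation" of the camera in the world; the wrist camera has in their place "tool_from_camera" (4x4, takes a point from camera to tool coordinates, whose origin is the TCP and whose axes are the flange's). Camera axes: x right, y down, z forward; pixel columns grow to the right and rows downward; lengths in m; the calibration is good to about 2 mm. A picture is of the moment at which its call begins: read the wrist's pose just before it. camera_info takes no time and is no camera call.
- ctrl.close_job(): hands the job in; it is judged then, once.
The state is a dict: "time": time; "joints": joint angles; "qvel": joint speeds; "joint_torque": joint torques, N m; "eef_pos": TCP position; "tool_rot": TCP orientation; "wrist_force": force on the tool from outside, world axes, zero at the start; "torque": the same for the moment, N m; "opening": finger opening in m; "grasp_force": force on a finger pad.
Only numpy, scipy, OpenCV 4.12 (cv2) and the standard library are available. Lean on these libraries where they do the work, as an engineer would, in place of code of your own. Each camera call takes 0.05 s, during which the arm holds its last target. There are 200 camera calls.

TASK

One of the two controls of the gas hob has lost its knob, which lies on the worktop to the right of the hob. Turn the knob so that its D-shaped hole matches the bare D-shaped stem, push it fully home on the stem, then press it in against the spring as far as it goes, as for lighting the burner, and finish like that: your fingers still on the knob, holding it pressed in. Leave the other things on the worktop where they are.

Things in the scene. Friction and masses are not known exactly. Their poses are not given: they have to be found in the camera images.
- knob_center (a point): Centre of the loose black knob, 19 mm above its underside, on the hole's axis. Knob stands hole down: round skirt 44 mm across, 6 high; on it a grip bar 42 long (own x), 22 thick (own y), flat parallel sides; total height 38 mm, about 50 g. z up; x points to the nib on the skirt (7 wide, sticks out to 28 mm from the axis) and the pale pointer line on top of that half of the bar.
- knob_hole (a point): Mouth of the knob's hole, middle of its underside; axes as the knob's. Blind D-hole 21 mm deep, 15.6 mm wide round the axis; its flat is on the +x (nib) side, 2.3 mm from the axis. It slides freely on the stem (0.8 mm play all round), only with the knob's x along the stem's x (within about 7 degrees, a little more with the help of the stem's chamfer).
- stem_tip (a point): Middle of the top of the bare stem: upright brass D-shaft, 14 mm diameter, flat 1.5 mm from the axis on its +x side, 18 mm tall above its washer; top 2 mm chamfered by 1.2 to 1.5 mm. z up, x points out of the flat. With the knob home its centre is 1 mm above this point. The stem does not turn; it moves down when pressed.
- stem_washer (a point): Top of the steel washer at the foot of the bare stem, on the axis, 15 mm above the hob at rest: 30 mm diameter, with a tongue 6 mm wide reaching 27 mm from the axis, pointing along the stem's x, the side of the flat. It moves with the stem. The knob is home when its underside sits on it.
- hob: Steel two-burner hob, 250 (x) x 340 (y) mm, top 60 mm above the worktop, fixed; origin under its centre, x to its back. Two controls on its front strip, 88 mm before the centre, 80 mm left and right: one is the bare stem (either side), the other wears a fixed knob like the loose one, top 53 mm above the hob. Behind them pan supports, up to 91 mm above the worktop.
- stem (a joint): How far the stem is pressed down, m: 0 at rest, 0.008 at the stop. A spring pushes it back up: about 4 N to start it, 12 N at the stop; it springs back when let go. The washer stays clear of the hob all the way.
- mug: Bystander: small striped coffee cup, 65 mm wide, 50 high, standing right of the hob; origin under its centre
- lime: Bystander: green lime, about 60x48x48 mm; origin under its centre as it lies
- tape: Bystander: roll of brown adhesive tape lying flat, 96 mm across, 25 high, between hob and robot; origin under its centre
- matches: Bystander: flat red matchbox, 36x53x14 mm, right of the hob; origin under its centre
- spice_jar: Bystander: spice jar with dark cap, 41 mm diameter, 105 high, behind on the right; origin under its centre

How it is judged:
By the outcome, as a careful person would: the job done as asked, in the order asked, and still so for the second after the job is handed in, while the arm keeps its last pose, push and grip.
It also fails if it takes over 43 s, if anything falls off the work surface, if the arm or the gripper's body presses on something with over 40 N, if the wrist force passes 120 N, or if a joint passes its speed limit or range.

## Working session

There is one attempt and no reset: what is moved stays moved. The work goes in short steps, Python scripts to look and compute and a tool call to move; the robot and the scene stay as the last step left them, time stands still between calls to the robot, and variables do not carry over. Pictures are saved under pics/ and viewed, at most 10 in all, crops included, and the job is handed in when it is done.

Besides the shell and the picture viewer there is one more tool, called after ">>>" in YAML: its name, and indented under it one key for each argument. arm_command: Moves the arm, as the interface text tells. Its arguments: {"type":"object","properties":{"series":{"type":"array"},"claw":{"type":"number"}},"required":["series"]}

```bash
mkdir -p pics; cat > h.py <<'E'
import numpy as np, cv2
from cell import ctrl, optics
from scipy.spatial.transform import Rotation as R
def snap(name,out):
    s=ctrl.state(); im=optics.read_camera(name); np.save('pics/'+out+'.npy',im)
    i=optics.camera_info(name)
    if name=='wrist':
        q=s['tool_rot']; Rt=R.from_quat([q[1],q[2],q[3],q[0]]).as_matrix(); T=np.array(i['tool_from_camera'])
        Rc=Rt@T[:3,:3]; p=Rt@T[:3,3]+np.array(s['eef_pos'])
    else:
        Rc=np.array(i['rotation'],float); p=np.array(i['xyz'])
        if Rc.shape!=(3,3): Rc=R.from_quat(np.roll(Rc,-1)).as_matrix()
    np.savez('pics/'+out+'_c.npz',K=i['camera_matrix'],k1=i['k1'],R=Rc,p=p)
    return im
def show(im,out,box=None,f=1):
    if box: im=im[box[1]:box[3],box[0]:box[2]]
    im=cv2.resize(im,None,fx=f,fy=f,interpolation=cv2.INTER_CUBIC)
    cv2.imwrite('pics/'+out+'.png',im[:,:,::-1])
def pix2w(out,uv,z):
    c=np.load('pics/'+out+'_c.npz'); K=c['K']
    d=np.array([(uv[0]-K[0,2])/K[0,0],(uv[1]-K[1,2])/K[1,1]]); s=d.copy()
    for _ in range(20): s=d/(1+c['k1']*(s@s))
    r=c['R']@np.array([s[0],s[1],1]); return c['p']+r*(z-c['p'][2])/r[2]
def w2pix(out,P):
    c=np.load('pics/'+out+'_c.npz'); K=c['K']
    q=c['R'].T@(np.array(P)-c['p']); s=q[:2]/q[2]; s=s*(1+c['k1']*(s@s)); return K[:2,:2]@s+K[:2,2]
E
python3 - <<'E'
from h import *
a=snap('top','t0'); b=snap('scene','s0')
show(a,'t0',f=1.5); show(b,'s0',f=1.5)
s=ctrl.state(); print(s['time'],s['eef_pos'],s['tool_rot'],s['opening'])
for n in('t0','s0'):
    c=np.load(f'pics/{n}_c.npz'); print(c['p'],c['K'][0,0],c['k1'],c['R'].round(2).tolist())
print(optics.camera_info('wrist')['tool_from_camera'])
E
```

```text
0.1 [0.46243704 0.38173174 0.30179931] [-4.00921299e-04  4.26311490e-01  9.04576063e-01 -7.05860437e-04] 0.09300102151580497
[ 0.45865344 -0.14678184  1.15012585] 451.2290872985151 -0.16973233250074765 [[0.01, -1.0, 0.09], [-1.0, -0.01, -0.01], [0.01, -0.09, -1.0]]
[0.06837902 0.46065515 0.47072824] 397.26027368076495 -0.09313450144308912 [[-0.78, -0.26, 0.57], [-0.62, 0.36, -0.7], [-0.02, -0.9, -0.44]]
[[ 1.00293285e-03 -9.71236854e-01 -2.38113349e-01  6.69892795e-02]
 [ 9.99999430e-01  8.86821726e-04  5.94751752e-04 -8.81931345e-04]
 [-3.66480729e-04 -2.38113810e-01  9.71237190e-01 -8.22564965e-02]
 [ 0.00000000e+00  0.00000000e+00  0.00000000e+00  1.00000000e+00]]
```

View pics/t0.png

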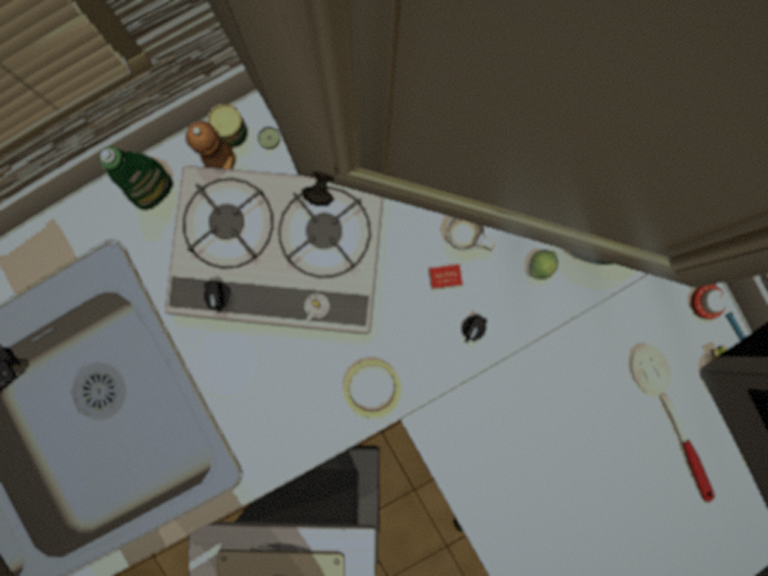

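View pics/s0.png

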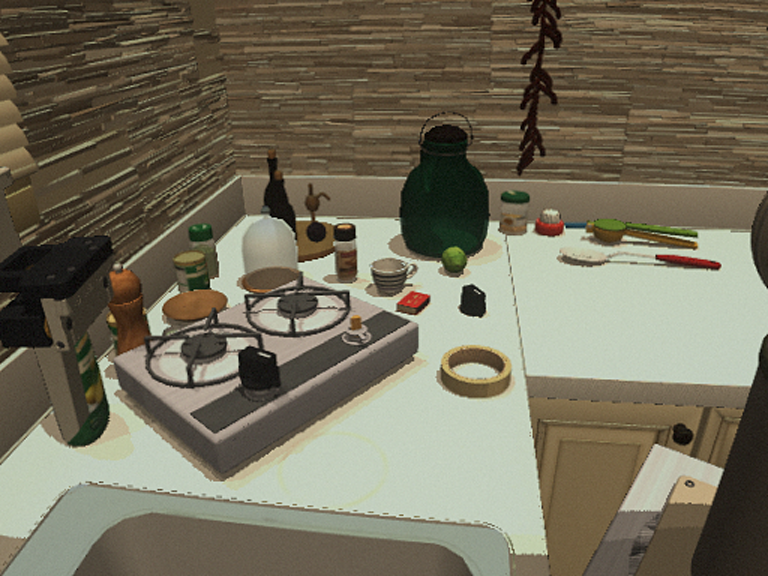

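The top view shows the loose knob at (474,327)/1.5, nib towards the lower left. The bare stem is at (317,303)/1.5 with its tongue pointing down-left. The fixed knob is at (216,295)/1.5. The scene view agrees, so I'll enlarge both controls.

```bash
python3 - <<'E'
from h import *
a=np.load('pics/t0.npy')
A=cv2.resize(a[188:248,290:340],None,fx=8,fy=8,interpolation=cv2.INTER_CUBIC)
B=cv2.resize(a[178:238,190:240],None,fx=8,fy=8,interpolation=cv2.INTER_CUBIC)
im=np.hstack([A,B]); im=np.clip(im.astype(float)*1.3,0,255).astype(np.uint8)
show(im,'t0c')
print(pix2w('t0',(316,218),.019),pix2w('t0',(211.5,201),.075), pix2w('t0',(144,196),.1))
for p in [(.36,-.5,0)]: print(w2pix('t0',p))
E
```

```text
[ 0.49297824 -0.32080821  0.019     ] [ 0.52913368 -0.06184336  0.075     ] [0.53718344 0.09574691 0.1       ]
[383.22710878 270.17013391]
```

View pics/t0c.png

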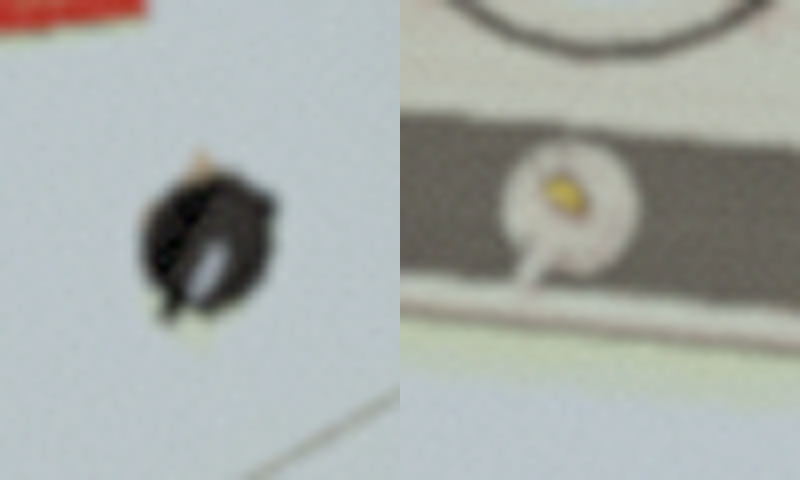

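```bash
python3 - <<'E'
from h import *
def ck(u,v): return (290+u/8,188+v/8)
def cs(u,v): return (190+(u-400)/8,178+v/8)
ang=lambda d: np.degrees(np.arctan2(d[1],d[0]))
a=pix2w('t0',ck(218,245),.038);b=pix2w('t0',ck(193,298),.038);print('ptr',a,b,ang(b-a),np.linalg.norm(b-a))
c=pix2w('t0',ck(208,238),.003);n=pix2w('t0',ck(165,318),.003);print('nib',c,n,ang(n-c),np.linalg.norm(n-c))
w=pix2w('t0',cs(570,210),.075);t=pix2w('t0',cs(522,287),.075);print('washer',w,t,ang(t-w),np.linalg.norm(t-w))
print('tip',pix2w('t0',cs(565,193),.093))
E
```

```text
ptr [ 0.4908811  -0.32100885  0.038     ] [ 0.47443629 -0.31324323  0.038     ] 154.72223554214634 0.018186162106374
nib [ 0.49410208 -0.32326892  0.003     ] [ 0.46849724 -0.30950921  0.003     ] 151.74698557097213 0.02906780537417793
washer [ 0.52135221 -0.06138724  0.075     ] [ 0.49818639 -0.04746504  0.075     ] 148.99498680569758 0.027027448089178528
tip [ 0.52528091 -0.06125567  0.093     ]
```

```bash
cat >> h.py <<'E'
def togo(x,y,z,head):
    s=ctrl.state(); q=s['tool_rot']; Rt=R.from_quat([q[1],q[2],q[3],q[0]]).as_matrix()
    h=np.degrees(np.arctan2(Rt[1,0],Rt[0,0])); d=(Rt.T@(np.array([x,y,z])-s['eef_pos']))*1000
    t=-(head-h+180)%360-180 if 0 else -(((head-h)+180)%360-180)
    print('t',round(s['time'],2),'pos',s['eef_pos'].round(4),'head',round(h,2),'z',Rt[:,2].round(4),'GO',d.round(1),'turn',round(np.radians(t),3),'F',np.round(s['wrist_force'],1),'op',round(s['opening'],4),'g',round(s['grasp_force'],1))
E
python3 -c "
from h import *
togo(.493,-.322,.21,153)"
```

```text
t 0.1 pos [0.4624 0.3817 0.3018] head 129.53 z [-1.3e-03 -9.0e-04 -1.0e+00] GO [-562.2 -424.2   92.4] turn -0.41 F [0.1 0.7 0.8] op 0.093 g 0.0
```

>>> arm_command:
  series: [-33,-25,2,-0.04,-66,-50,4,-0.08,-99,-75,6,-0.12,-132,-100,8,-0.16,-165,-125,10,-0.2,-198,-150,12,-0.24,-231,-174,14,-0.28,-264,-199,16,-0.32,-297,-224,18,-0.36,-330,-249,20,-0.41]
  claw: 1

```text
time: 0.93
eef_pos: [0.4802, -0.0329, 0.2824]
tool_rot: [-0.0, 0.232, 0.973, 0.0]
wrist_force: [0.5, -0.3, 0.9]
opening: 0.0932
grasp_force: 0.0
```

```bash
python3 -c "
from h import *
togo(.493,-.322,.21,153)"
```

```text
t 0.93 pos [ 0.4802 -0.0329  0.2824] head 153.14 z [-1.e-04  1.e-04 -1.e+00] GO [-142.1 -252.1   72.4] turn 0.002 F [ 0.5 -0.3  0.9] op 0.0932 g 0.0
```

```bash
python3 -c "
from h import *
show(snap('wrist','w1'),'w1')
print(w2pix('w1',(.5213,-.0614,.075)),w2pix('w1',(.498,-.0475,.075)))"
```

```text
[252.50803421 235.42696197] [254.22985236 210.57506012]
```

>>> arm_command:
  series: [-18,-32,9,0,-36,-64,18,0,-54,-96,27,0,-72,-128,36,0,-90,-160,46,0,-108,-192,55,0,-126,-224,64,0,-142,-252,72,0,-142,-252,72,0]

```text
time: 1.73
eef_pos: [0.4915, -0.3244, 0.2079]
tool_rot: [-0.002, 0.235, 0.972, -0.0]
wrist_force: [-0.6, -0.4, -0.1]
opening: 0.0929
grasp_force: 0.0
```

```bash
python3 -c "
from h import *
togo(.493,-.322,.21,153)
show(snap('wrist','w2'),'w2')
a=cv2.imread('pics/w1.png');b=cv2.imread('pics/w2.png')
cv2.imwrite('pics/w12.png',cv2.resize(np.vstack([a,b]),None,fx=.78,fy=.78))
print(w2pix('w2',(.494,-.323,.003)),w2pix('w2',(.4685,-.3095,.003)))"
```

```text
t 1.73 pos [ 0.4915 -0.3244  0.2079] head 152.79 z [-3.1e-03  2.0e-04 -1.0e+00] GO [-0.3  2.9 -2.1] turn -0.004 F [-0.6 -0.4 -0.1] op 0.0929 g 0.0
[261.78666891 191.78981586] [262.23467325 162.92217241]
```

View pics/w12.png

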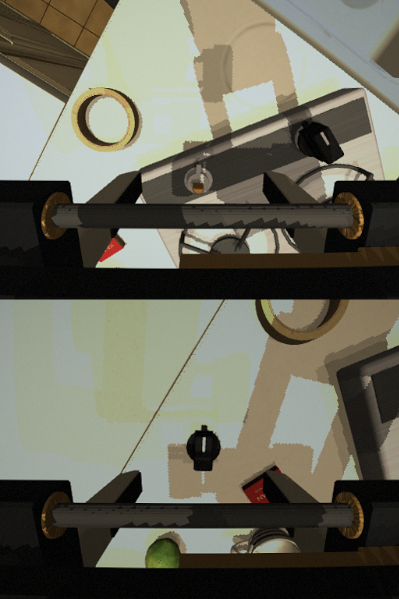

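```bash
python3 -c "
from h import *
print('match corners',[pix2w('t0',(u/1.5,v/1.5),.014).round(3) for u,v in [(428,267),(460,262),(463,286),(433,291)]])
a=np.load('pics/w1.npy')[185:265,205:305];b=np.load('pics/w2.npy')[140:220,210:310]
im=np.hstack([cv2.resize(x,None,fx=4,fy=4,interpolation=cv2.INTER_CUBIC) for x in (a,b)])
show(np.clip(im*1.6,0,255).astype(np.uint8),'w12c')"
```

```text
match corners [array([ 0.594, -0.243,  0.014]), array([ 0.603, -0.298,  0.014]), array([ 0.562, -0.303,  0.014]), array([ 0.553, -0.252,  0.014])]
```

View pics/w12c.png

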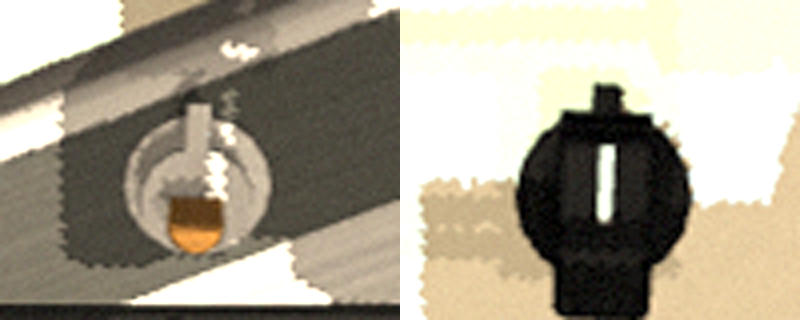

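The left crop shows the stem: brass top centre ~(195,227), tongue end (200,104), and the dark outer ring is the bezel. The right crop shows the knob: skirt centre ~(604,190), nib (608,85), and a pointer line running (604,222) to (607,145).

```bash
python3 -c "
from h import *
K=lambda u,v:(210+(u-400)/4,140+v/4)
S=lambda u,v:(205+u/4,185+v/4)
ang=lambda d: round(np.degrees(np.arctan2(d[1],d[0])),1)
P=lambda n,c,z: pix2w(n,c,z)
sk=P('w2',K(604,190),.006);nb=P('w2',K(608,85),.006);print('skirt',sk,nb,ang(nb-sk),np.linalg.norm(nb-sk))
l=P('w2',K(517,190),.006);r=P('w2',K(691,190),.006);print('dia',np.linalg.norm(l-r))
a=P('w2',K(604,222),.038);b=P('w2',K(607,145),.038);print('ptr',ang(b-a),a,b)
a=P('w2',K(602,305),.038);b=P('w2',K(607,125),.038);print('bar',ang(b-a),(a+b)/2,np.linalg.norm(a-b))
tp=P('w1',S(195.5,227),.092);print('tip',tp, np.linalg.norm(P('w1',S(167,227),.092)-P('w1',S(224,227),.092)))
wc=P('w1',S(198,195),.075);tg=P('w1',S(200,104),.075);print('wash',wc,tg,ang(tg-wc),np.linalg.norm(tg-wc),'tip->tongue',ang((tg-tp)[:2]),np.linalg.norm((tg-tp)[:2]))
print('bez',P('w1',S(197,185),.06),np.linalg.norm(P('w1',S(124,185),.06)-P('w1',S(270,185),.06)))
togo(sk[0],sk[1],.0925,ang(nb-sk))
"
```

```text
skirt [ 0.48914543 -0.32141706  0.006     ] [ 0.46657551 -0.30880453  0.006     ] 150.8 0.02585492511309097
dia 0.042673211047280266
ptr 150.8 [ 0.48908714 -0.32159024  0.038     ] [ 0.474134   -0.31322268  0.038     ]
bar 151.4 [ 0.48805908 -0.32095297  0.038     ] 0.04057496151537938
tip [ 0.5219014  -0.05979547  0.092     ] 0.014053491012573943
wash [ 0.52057488 -0.05870093  0.075     ] [ 0.49875767 -0.04700482  0.075     ] 151.8 0.02475459435720824 tip->tongue 151.1 0.026443013045998096
bez [ 0.52306034 -0.06051627  0.06      ] 0.039849767920032954
t 1.78 pos [ 0.4919 -0.3221  0.2086] head 152.8 z [-0.0027  0.0016 -1.    ] GO [  2.3  -0.7 116.1] turn 0.035 F [-0.2 -0.   0.6] op 0.0931 g 0.0
```

>>> arm_command:
  series: [1.5,-0.5,30,0.02,3,-1,55,0.035,3,-1,80,0.035,3,-1,80,0.035,3,-1,80,0.035]
  claw: 0.65

```text
time: 2.2
eef_pos: [0.4891, -0.3177, 0.1295]
tool_rot: [-0.002, 0.25, 0.968, 0.001]
wrist_force: [0.3, -0.2, 0.3]
opening: 0.0647
grasp_force: 0.0
```

```bash
python3 -c "
from h import *
togo(.490,-.3215,.0925,151)
im=snap('wrist','w3'); u=w2pix('w3',(.49,-.3215,.02)); print(u)
x,y=int(u[0]),int(u[1]); show(np.clip(im*1.6,0,255).astype(np.uint8),'w3',(x-70,y-60,x+70,y+50),4); print(x-70,y-60)
togo(.490,-.3215,.0925,151)
"
```

```text
t 2.2 pos [ 0.4891 -0.3177  0.1295] head 151.07 z [-0.003   0.0026 -1.    ] GO [-2.7 -2.9 37. ] turn 0.001 F [ 0.3 -0.2  0.3] op 0.0647 g 0.0
[254.92572339 225.67917911]
184 165
t 2.25 pos [ 0.4902 -0.3188  0.1315] head 151.07 z [-1.e-04  3.e-04 -1.e+00] GO [-1.1 -2.5 39. ] turn 0.001 F [0.2 1.2 1.3] op 0.0621 g 0.0
```

View pics/w3.png

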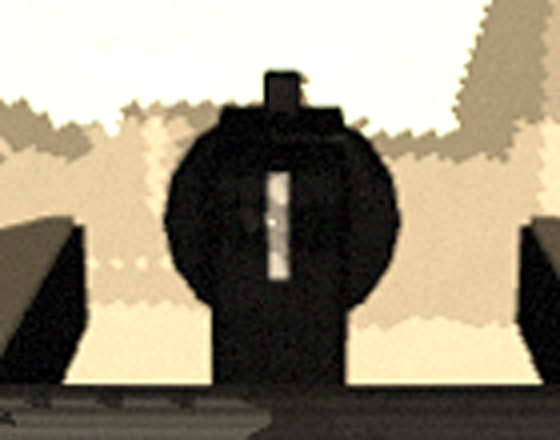

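The close view shows the knob square to the fingers: skirt centre ~(282,217), nib (283,75), finger tips at columns 84 and 520. The knob lies slightly towards tool −y. I'll compute its position in tool coordinates.

```bash
python3 -c "
from h import *
T=np.array(optics.camera_info('wrist')['tool_from_camera']); c=np.load('pics/w3_c.npz');K=c['K'];k1=c['k1']
def tool(uv,zt):
    d=np.array([(uv[0]-K[0,2])/K[0,0],(uv[1]-K[1,2])/K[1,1]]); s=d.copy()
    for _ in range(20): s=d/(1+k1*(s@s))
    r=T[:3,:3]@[s[0],s[1],1]; return (T[:3,3]+r*(zt-T[2,3])/r[2])*1000
C=lambda u,v:(184+u/4,165+v/4)
h=.1305
for n,u,v,z in [('skirtL',165,218,.006),('skirtR',400,218,.006),('nibtip',283,72,.006),('ptrtop',279,172,.038),('ptrbot',280,280,.038),('barTL',222,115,.038),('barTR',342,115,.038)]: print(n,tool(C(u,v),h-z).round(1))
print('fing',tool(C(84,230),.084).round(1),tool(C(520,230),.084).round(1))
togo(.490,-.3215,.0925,151)
"
```

```text
skirtL [ -3.7 -24.9 124.5]
skirtR [ -3.7  18.2 124.5]
nibtip [ 23.7  -3.2 124.5]
ptrtop [14.7 -3.4 92.5]
ptrbot [-3.  -3.3 92.5]
barTL [ 23.7 -12.   92.5]
barTR [23.8  6.2 92.5]
fing [  8.3 -32.2  84. ] [ 8.4 32.4 84. ]
t 2.25 pos [ 0.4902 -0.3188  0.1315] head 151.07 z [-1.e-04  3.e-04 -1.e+00] GO [-1.1 -2.5 39. ] turn 0.001 F [0.2 1.2 1.3] op 0.0621 g 0.0
```

>>> arm_command:
  series: [-3.5,-3,12,0,-3.5,-3,26,0,-3.5,-3,38,0,-3.5,-3,38,0,-3.5,-3,38,0]
  claw: 0.65

```text
time: 2.67
eef_pos: [0.4906, -0.3233, 0.0912]
tool_rot: [-0.001, 0.25, 0.968, 0.001]
wrist_force: [-0.9, 0.4, 0.3]
opening: 0.0607
grasp_force: 0.0
```

>>> arm_command:
  series: [0,0,0,0,0,0,0,0,0,0,0,0,0,0,0,0,0,0,0,0,0,0,0,0,0,0,0,0]
  claw: 0

```text
time: 3.25
eef_pos: [0.4916, -0.324, 0.093]
tool_rot: [0.0, 0.25, 0.968, -0.0]
wrist_force: [-0.6, 0.5, 1.6]
opening: 0.0219
grasp_force: 30.0
```

```bash
python3 -c "
from h import *
togo(.522,-.0598,.3,151)"
```

```text
t 3.25 pos [ 0.4916 -0.324   0.093 ] head 151.02 z [ 3.e-04 -2.e-04 -1.e+00] GO [ 101.3  245.8 -207.1] turn 0.0 F [-0.6  0.5  1.6] op 0.0219 g 30.0
```

>>> arm_command:
  series: [0,0,-20,0,0,0,-55,0,0,10,-90,0,5,40,-115,0,12,75,-127,0,20,115,-127,0,28,155,-127,0,34,195,-127,0,38,228,-127,0,41,246,-127,0]
  claw: 0

```text
time: 4.08
eef_pos: [0.5756, -0.0852, 0.2199]
tool_rot: [0.0, 0.249, 0.968, 0.001]
wrist_force: [0.1, 0.3, -0.5]
opening: 0.022
grasp_force: 30.0
```

>>> arm_command:
  series: [0,0,0,0,0,0,0,0,0,0,0,0]

```text
time: 4.33
eef_pos: [0.5746, -0.0894, 0.2196]
tool_rot: [-0.0, 0.25, 0.968, -0.0]
wrist_force: [-0.4, 0.0, -0.2]
opening: 0.0214
grasp_force: 30.0
```

```bash
python3 -c "
from h import *
togo(.522,-.0598,.2,151)
im=snap('wrist','w4'); u=w2pix('w4',(.522,-.06,.093)); print(u)
show(np.clip(im*1.5,0,255).astype(np.uint8),'w4',f=1.5)
togo(.522,-.0598,.2,151)"
```

```text
t 4.33 pos [ 0.5746 -0.0894  0.2196] head 151.03 z [-4.e-04 -5.e-04 -1.e+00] GO [60.3  0.4 19.6] turn 0.001 F [-0.4  0.  -0.2] op 0.0214 g 30.0
[259.77407989 130.50370036]
t 4.38 pos [ 0.5745 -0.0898  0.2196] head 150.98 z [-4.e-04 -4.e-04 -1.e+00] GO [60.4  0.8 19.6] turn -0.0 F [-1.2  0.2 -1.1] op 0.0219 g 30.0
```

View pics/w4.png

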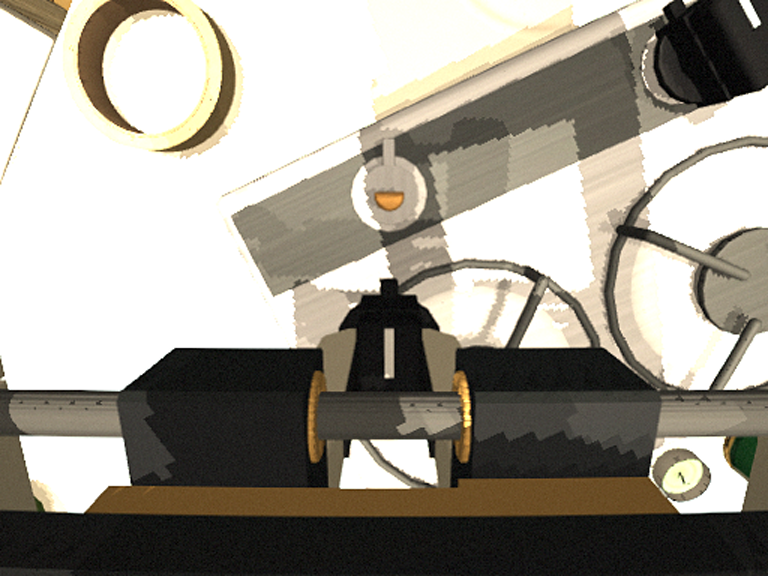

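The view shows the held knob with its nib at ~(390,285) and pointer at (389,330–375). The stem's D-top is at ~(389,200) with its tongue pointing up at (389,140), so the orientations match. I'll zoom in to fix the offset.

```bash
python3 -c "
from h import *
im=np.load('pics/w4.npy')
show(np.clip(im*1.3,0,255).astype(np.uint8),'w4c',(200,85,320,275-15),3.4) if 0 else None
a=np.clip(im[85:165,215:305]*1.2,0,255).astype(np.uint8); b=np.clip(im[180:260,215:305]*2.2,0,255).astype(np.uint8)
o=np.hstack([cv2.resize(x,None,fx=4.4,fy=6,interpolation=cv2.INTER_CUBIC) for x in (a,b)])
show(o,'w4c'); print(o.shape)"
```

```text
(480, 792, 3)
```

View pics/w4c.png

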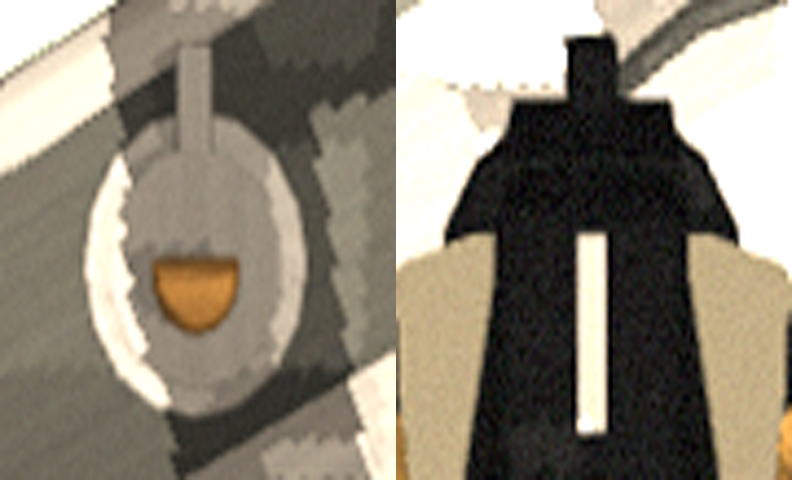

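```bash
python3 -c "
from h import *
T=np.array(optics.camera_info('wrist')['tool_from_camera']); c=np.load('pics/w4_c.npz');K=c['K'];k1=c['k1']
def tool(uv,zt):
    d=np.array([(uv[0]-K[0,2])/K[0,0],(uv[1]-K[1,2])/K[1,1]]); s=d.copy()
    for _ in range(20): s=d/(1+k1*(s@s))
    r=T[:3,:3]@[s[0],s[1],1]; return (T[:3,3]+r*(zt-T[2,3])/r[2])*1000
A=lambda u,v:(215+u/4.4,85+v/6)
B=lambda u,v:(215+(u-396)/4.4,180+v/6)
print('knob: nib',tool(B(592.5,37),.0925),'ptr top',tool(B(591.5,233),.0545),'ptr bot',tool(B(592,434),.0545),'skirtwidth',tool(B(446,240),.0865),tool(B(738,240),.0865),'bar end top', tool(B(512,100),.0545))
h=.2196
print('D: flat',tool(A(196,262),h-.093),tool(A(196,273),h-.093),'back',tool(A(196,333),h-.092),'L',tool(A(153,275),h-.092),'R',tool(A(239,275),h-.092))
print('tongue tip',tool(A(195,40),h-.075),'tongue base',tool(A(195,148),h-.075),'bez',tool(A(85,262),h-.06),tool(A(307,262),h-.06),tool(A(196,112),h-.06),tool(A(225,412),h-.06))
C=lambda u,v:(184+u/4,165+v/4)
print('w3 nib',tool(C(283,72),.1305))
"
```

```text
knob: nib [28.45637132  0.17825912 92.5       ] ptr top [ 2.06717233e+01 -1.35252660e-02  5.45000000e+01] ptr bot [ 3.05287956  0.06665908 54.5       ] skirtwidth [  9.02163682 -19.74794246  86.5       ] [ 9.05514469 20.00017279 86.5       ] bar end top [31.76182419 -8.6229213  54.5       ]
D: flat [ 61.45347094   0.13498244 126.6       ] [ 60.21329107   0.13669859 126.6       ] back [ 53.32454887   0.14833696 127.6       ] L [ 59.9475786   -6.63453323 127.6       ] R [ 59.96128817   6.91309006 127.6       ]
tongue tip [ 8.74247162e+01 -2.87180595e-02  1.44600000e+02] tongue base [ 7.47148459e+01 -1.33893207e-02  1.44600000e+02] bez [ 60.53529267 -19.9178554  159.6       ] [ 60.57617806  20.33022128 159.6       ] [ 79.76386176   0.17869577 159.6       ] [ 40.63132487   5.58942501 159.6       ]
w3 nib [ 22.39824974  -3.31124926 130.5       ]
```

The pointer, nib and skirt put the knob axis at tool x ≈0.3. The tongue, D-top and bezel put the stem axis at x ≈60.2. The y offset and turn are about 0, so I'll shift 60 mm in x and descend while watching the force.

>>> arm_command:
  series: [20,0,0,0,45,0,5,0,60,0,15,0,60,0,28,0,60,0,28,0,60,0,28,0]

```text
time: 4.88
eef_pos: [0.5221, -0.0607, 0.191]
tool_rot: [-0.001, 0.251, 0.968, -0.0]
wrist_force: [-0.1, 0.5, -1.0]
opening: 0.0213
grasp_force: 30.0
```

>>> arm_command:
  series: [0,0,3,0,0,0,6,0,0,0,9,0,0,0,9,0]

```text
time: 5.22
eef_pos: [0.5224, -0.06, 0.1821]
tool_rot: [-0.0, 0.25, 0.968, -0.0]
wrist_force: [0.3, -0.9, -0.7]
opening: 0.0218
grasp_force: 30.0
```

```bash
python3 -c "
from h import *
togo(.522,-.0598,.168,151)"
```

```text
t 5.22 pos [ 0.5224 -0.06    0.1821] head 151.01 z [-7.e-04  1.e-04 -1.e+00] GO [ 0.4 -0.  14.1] turn 0.0 F [ 0.3 -0.9 -0.7] op 0.0218 g 30.0
```

>>> arm_command:
  series: [0,0,2,0,0,0,4,0,0,0,6,0,0,0,6,0]

```text
time: 5.55
eef_pos: [0.5223, -0.0599, 0.1764]
tool_rot: [0.0, 0.25, 0.968, -0.0]
wrist_force: [0.0, -2.0, -1.6]
opening: 0.022
grasp_force: 30.0
```

>>> arm_command:
  series: [0,0,2,0,0,0,4,0,0,0,6,0,0,0,6,0]

```text
time: 5.88
eef_pos: [0.5223, -0.0599, 0.1704]
tool_rot: [0.0, 0.25, 0.968, -0.0]
wrist_force: [-0.1, -1.8, -1.0]
opening: 0.0216
grasp_force: 30.0
```

>>> arm_command:
  series: [0,0,1,0,0,0,2,0,0,0,3,0,0,0,4,0,0,0,4,0,0,0,4,0]

```text
time: 6.38
eef_pos: [0.5225, -0.0599, 0.1671]
tool_rot: [0.0, 0.25, 0.968, -0.0]
wrist_force: [-0.8, -2.4, 4.3]
opening: 0.0219
grasp_force: 30.0
```

>>> arm_command:
  series: [0,0,1,0,0,0,2,0,0,0,3,0,0,0,4,0,0,0,4,0,0,0,4,0]

```text
time: 6.88
eef_pos: [0.5225, -0.0599, 0.1632]
tool_rot: [0.0, 0.25, 0.968, -0.0]
wrist_force: [-2.1, -2.2, 8.3]
opening: 0.0218
grasp_force: 30.0
```

>>> arm_command:
  series: [0,0,1,0,0,0,2,0,0,0,3,0,0,0,4,0,0,0,4,0,0,0,4,0]

```text
time: 7.38
eef_pos: [0.5225, -0.0599, 0.1599]
tool_rot: [0.0, 0.25, 0.968, -0.0]
wrist_force: [-5.1, -1.7, 13.1]
opening: 0.0215
grasp_force: 30.0
```

```bash
python3 -c "
from h import *
togo(.522,-.0598,.16,151)"
```

```text
t 7.38 pos [ 0.5225 -0.0599  0.1599] head 151.02 z [ 5.e-04 -3.e-04 -1.e+00] GO [ 0.5 -0.1 -0.1] turn 0.0 F [-5.1 -1.7 13.1] op 0.0215 g 30.0
```

>>> arm_command:
  series: [0,0,0.7,0,0,0,1.5,0,0,0,1.5,0,0,0,1.5,0]

```text
time: 7.72
eef_pos: [0.5226, -0.0599, 0.1598]
tool_rot: [0.0, 0.25, 0.968, -0.0]
wrist_force: [-12.0, -1.5, 26.5]
opening: 0.0218
grasp_force: 30.0
```

The force rose from 13 to 26.5 N with no further travel, so the stem is at its stop. I'll hold and check.

>>> arm_command:
  series: [0,0,0,0,0,0,0,0,0,0,0,0,0,0,0,0,0,0,0,0,0,0,0,0,0,0,0,0,0,0,0,0,0,0,0,0,0,0,0,0]

```text
time: 8.55
eef_pos: [0.5226, -0.0599, 0.1598]
tool_rot: [0.0, 0.25, 0.968, -0.0]
wrist_force: [-11.1, -1.6, 25.4]
opening: 0.0221
grasp_force: 30.0
```

```bash
python3 -c "
from h import *
im=snap('wrist','w5'); sc=snap('scene','s5')
a=np.clip(im[90:270,160:360]*2.0,0,255).astype(np.uint8); b=sc[170:290,190:310]
show(np.hstack([cv2.resize(a,(440,396)),cv2.resize(b,(340,396))]),'f5')
togo(.522,-.0598,.16,151)"
```

```text
t 8.65 pos [ 0.5226 -0.0599  0.1598] head 151.03 z [ 6.e-04 -5.e-04 -1.e+00] GO [ 0.6 -0.2 -0.2] turn 0.001 F [-10.7  -0.6  26.6] op 0.0221 g 30.0
```

View pics/f5.png

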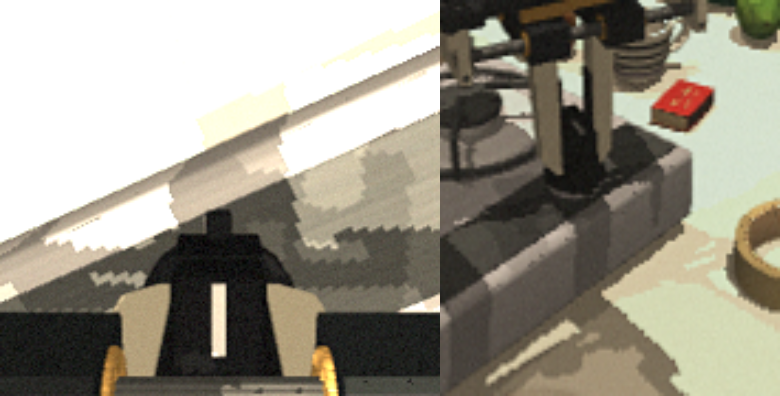

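The wrist view shows the knob still square in the grip, with its nib at row ~185.5 (186.2 before the press), so it has not slipped. The scene view shows it seated low on the hob with the matchbox, mug and tape not visibly moved. I'll hand the job in.

```bash
python3 -c "
from cell import ctrl
print(ctrl.close_job())"
```

```text
the job is handed in; nothing more can be done
None
```

The knob is on the bare stem, pushed home and pressed in to the stop, with the fingers still gripping it and holding about 26 N down; the job was handed in at about 8.7 s.

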